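# Move the pod tongs to the blue fold-out hook and fold the emptied one

## Task

The orange-headed tongs hang on the yellow hook of the tool rail, but their place is the blue hook, which is folded away. Swing the blue hook fully out, move the tongs over so that they hang astride it, then fold the emptied yellow hook flat against the rail; leave the grey hook folded and do not drop the tongs.

Things in the scene. Friction and masses are not known exactly. Their poses are not given: they have to be found in the camera images.
- tongs_grip (a point): Rigid food tongs, 100-200 g, hanging legs down. Point: centre of the orange grip block on top, 22 x 22 mm, 52 mm high, z up. Below it a shoulder 34 mm wide in y, 8 mm high, whose flat underside (34 mm below the point) rests on a hook's bar. Steel legs 22 mm wide in x spread to +y and -y: inside gap 27 mm at the top, 63 mm below (71 outside), ending 135 mm below the point. Hung, its x runs along the bar.
- blue_pivot (a point): Blue hook: point on its vertical hinge axis at the height of its bar's top, 165 mm above the table. Axes fixed to the rail: z up, -x straight out from it, +y along it. Bar 12 x 12 mm; at its end an upright peg 16 mm thick, 90 mm from the hinge axis, rising 40 mm above the bar, to push or pinch from above. The white board behind (face 22 mm at +x, 16 mm thick) ends 5 mm below the bar's top.
- blue_hook (a joint): Angle of the blue hook, rad: 0 folded flat, its bar along +y of blue_pivot; 1.571 fully out, its bar along -x (a stop at both ends). Starts folded, below 0.12. Friction holds it where it is left; about 2 N at the peg turns it.
- blue_seat (a point): Middle of the top of the blue hook's bar, 48 mm from the hinge axis, turning with the hook: where the underside of the tongs' head comes to rest. Its y axis points along the bar towards the peg, z up.
- yellow_pivot (a point): The same point on the yellow hook, which is built like the blue one; it carries the tongs at the start. The three hooks stand 180 mm apart along the rail in any order.
- yellow_hook (a joint): Angle of the yellow hook, rad: as for the blue one; starts at 1.571 (out).
- grey_hook (a joint): Angle of the grey hook, an empty bystander built like the others; folded (0) at the start and to be left so.

How it is judged (in metres and radians):
On the way, in this order (a step that is already met when the one before it is completed fails the run):
1. the blue hook is swung out (value of joint blue_hook above 1.22 rad), for 0.2 s.
2. the tongs hang on the blue hook, let go (horizontal distance between tongs_grip and blue_seat below 0.032 m and z of tongs_grip in the frame of blue_seat between 0.026 and 0.042 m and contact force between tongs and the fingers below 0.1 N), for 0.2 s.
3. the emptied yellow hook is folded flat (value of joint yellow_hook below 0.26 rad), for 0.2 s.
At the end, for the whole second after the job is handed in: The blue hook is out (within 20 degrees of fully out), the tongs hang astride its bar, at rest, upright within 15 degrees, their head on the bar between hinge and peg (within 32 mm of the seat point horizontally), and the yellow and grey hooks lie flat against the rail (within 15 degrees) (value of joint blue_hook above 1.22 rad and value of joint each of yellow_hook, grey_hook below 0.26 rad and horizontal distance between tongs_grip and blue_seat below 0.032 m and z of tongs_grip in the frame of blue_seat between 0.026 and 0.042 m and angle between tongs_grip's own z axis and vertical below 0.26 rad and linear speed of tongs below 0.03 m/s); the robot touches nothing.
It fails at once if the grey hook is swung out by more than 23 degrees (value of joint grey_hook above 0.4 rad).
It fails at once if the tongs are dropped (head lower than 120 mm above the table) (height (world z) of tongs_grip below 0.12 m).
It also fails if it takes over 67 s, if anything falls off the work surface, if the arm or the gripper's body presses on something with over 40 N, if the wrist force passes 120 N, or if a joint passes its speed limit or range.

## Robot

A 6-joint arm with a two-finger parallel gripper is mounted at the origin on the work surface. World frame = base frame: x ahead of the robot, y to its left, z up, the work surface at z = 0. Lengths are in mm, angles in rad, forces in N, time in s.
With the tool pointing down it reaches from about 350 to 775 mm from the base axis. Payload 7.3 kg.
Tool frame: the origin (TCP) lies on the centre line of the jaws, within the pads' length; the fingertips stand 22 mm ahead of it and the grasp point (between the pads) lies 3 mm ahead of it; z points along the fingers, y is the direction in which the jaws open and shut (so a half turn about z gives the same grasp; the last joint's range is limited). The gripper opens to 92 mm and grips with 3 to 60 N. Pads are 19 mm wide; open, the fingers measure 130 mm over their backs; the gripper's body (75 mm by 190 mm) begins 47 mm behind the grasp point.
Start: joints at [1.173, 0.342, 1.524, -0, 1.275, -0.146], TCP at [130.786, 508.466, 248.741] pointing down, gripper open.
Joint ranges: [-2.53, 2.53], [-0.77, 2.02], [0.04, 2.7], [-1, 4.14], [0.28, 2.66], [-3.11, 3.11]. Speed limits (rad/s): [2.57, 2.57, 3.14, 3.14, 3.14, 3.14].

## Interface

Orientations are given as [roll, pitch, yaw] about the fixed x, y, z axes, in that order (R = Rz(yaw) Ry(pitch) Rx(roll)).
In Python, from plant import get_obs, capture, bot, spot_in gives the robot as it stands.
- The arm moves only by the shell command python3 -m handwheel 'ROWS' [OPENING]. ROWS is JSON, a list of rows, each a list of 2 entries, a list of its own where there are three numbers: the shift along the world's x, y, z in mm, then the turn, a rotation vector about the world's x, y, z in rad. In form: [[[x, y, z], [wx, wy, wz]], ...]. A call has 1 to 12 rows; each row shifts and turns the commanded pose from where the row before left it; what a row does not reach is not made up. A row lasts 1/8 s, in which the tool goes at most 62.5 mm and 10.7 degrees, less where a joint would pass 70% of its speed; a pose out of reach is approached as far as the arm can. A call is refused whole if a number of a shift passes 62.5 or a number of a turn 0.188, either way. A call with a gripper value outside its range is refused whole. OPENING is the closure, from 0 (fully open) to 1 (shut), set as the call begins (- or left out, the last holds). The fingers move at their own pace and stop on an object; the grip force is fixed at half the most. Time passes only in rows, so rows that do not move let the fingers close. It gives the time, the measured TCP pose, the force and the opening at its end, in the units of the state.
- get_obs(): the state, without advancing time (a new reading comes with each control period).
- capture(name): name is "side" or "top" or "wrist"; returns a dict with "img" (384x512x3 uint8, red, green, blue), "fx", "fy", "cx", "cy" (pixels), "cam_to_world" (4x4, takes a point from camera to world coordinates). Camera axes: x right, y up, looking along -z (the intrinsics and any distortion apply to the point x, -y, -z); pixel columns grow to the right and rows downward; lengths in mm; the calibration is good to about 2 mm. A picture is of the moment at which its call begins. There is no depth.
- bot.close_job(): hands the job in, once; it reports no verdict.
Trained networks look in the newest picture that a camera, given by its name, has taken for a name from the list of things; names that differ only in an ending like _2 or _b are one class to them, and where a whole thing is asked for, a point or a joint stands for the part that bears it (a point fixed in the world has none). Each returns a list of dicts, best first, with "score" (0 to 1); they miss things now and then, are a little off and sometimes report something else, mostly with a low value. They report only what shows in the picture. A call takes as long as a camera call.
- spot_in(thing, camera): "xyz" ([x, y, z] in mm, in the coordinates of the camera as it stood for that picture, good to about 4 mm: the middle of the surface that is visible of it).
The state is a dict: "time": time; "joint_positions": joint angles; "dq": joint speeds; "tau": joint torques, N m; "tool_pos": TCP position; "tcp_rot": TCP orientation; "contact_force": force on the tool from outside, world axes, zero at the start; "moment": the same for the moment, N m; "grip_width": finger opening in mm.
Only numpy, scipy, OpenCV 4.12 (cv2) and the standard library are available. Lean on these libraries where they do the work, as an engineer would, in place of code of your own. Each camera call takes 0.05 s, during which the arm holds its last target. There are 200 camera calls.

## Working session

There is one attempt and no reset: what is moved stays moved. The work goes in short steps, Python scripts to look and compute and a shell command to move; the robot and the scene stay as the last step left them, time stands still between calls to the robot, and variables do not carry over. Pictures are saved under pics/ and viewed, about 8 in all and at most 12, crops included, and the job is handed in when it is done.

```bash
ls; mkdir -p pics; cat > h.py <<'E'
import numpy as np,cv2
from plant import get_obs,capture,bot,spot_in
def cap(n,f=None):
    c=capture(n)
    if f: cv2.imwrite('pics/'+f,c['img'][:,:,::-1])
    return c
def spots(c,n,things):
    T=np.array(c['cam_to_world'])
    for t in things:
        for s in spot_in(t,n)[:2]:
            p=T@np.r_[s['xyz'],1]; print(n,t,round(s['score'],2),p[:3].round(1))
def pix(c,p):
    q=np.linalg.inv(np.array(c['cam_to_world']))@np.r_[p,1]
    return c['cx']+c['fx']*q[0]/-q[2], c['cy']+c['fy']*(-q[1])/-q[2]
def ray(c,u,v,z):
    T=np.array(c['cam_to_world']);d=T[:3,:3]@np.array([(u-c['cx'])/c['fx'],-(v-c['cy'])/c['fy'],-1]);o=T[:3,3]
    return (o+d*(z-o[2])/d[2]).round(1)
E
python3 - <<'E'
from h import *
for n in('side','top'):
    c=cap(n,n+'0.png'); print({k:v for k,v in c.items() if k!='img'})
    spots(c,n,['tongs_grip','blue_pivot','yellow_pivot','blue_seat','blue_hook','yellow_hook','grey_hook'])
print(get_obs())
E
```

```text
pics
{'fx': 400.4945736145423, 'fy': 400.4945736145423, 'cx': 253.99182431342967, 'cy': 194.1781342668994, 'cam_to_world': array([[-9.99765088e-01, -1.83848175e-02, -1.14790135e-02,
         5.53502542e+02],
       [ 4.45079852e-03, -6.92475335e-01,  7.21427821e-01,
         4.69189838e+02],
       [-2.12122526e-02,  7.21207258e-01,  6.92394491e-01,
         6.09785313e+02],
       [ 0.00000000e+00,  0.00000000e+00,  0.00000000e+00,
         1.00000000e+00]])}
side tongs_grip 0.74 [545.3 193.6 164.6]
side yellow_pivot 0.73 [589.2 176.8 162.9]
side blue_seat 0.59 [603.6  87.4 172.2]
side blue_hook 0.77 [602.1  89.9 168.8]
side yellow_hook 0.98 [532.7 178.1 161.7]
side grey_hook 0.58 [621.9 -91.5 173.3]
{'fx': 394.22609774638005, 'fy': 394.22609774638005, 'cx': 255.8951734856737, 'cy': 187.81307248706185, 'cam_to_world': array([[ 9.87190161e-03,  9.88404691e-01, -1.51521325e-01,
         4.53448314e+02],
       [-9.99943400e-01,  1.03590857e-02,  2.42623318e-03,
        -2.12492192e+01],
       [ 3.96772265e-03,  1.51488797e-01,  9.88451011e-01,
         8.79529750e+02],
       [ 0.000
[... 381 characters left out ...]
134.5  160.9]
{'time': 0.8, 'joint_positions': array([ 1.17299401e+00,  3.41978605e-01,  1.52408218e+00,  1.07031738e-05,
        1.27542668e+00, -1.45978035e-01]), 'dq': array([-1.30975822e-06,  1.56407830e-03, -7.87729211e-04, -1.68811533e-04,
        6.89416032e-06,  6.69395311e-04]), 'tau': array([ 3.16571932e-04, -4.31101191e+01, -2.44462806e+01,  7.18533550e-02,
        4.81115165e-02, -3.11377607e-05]), 'tool_pos': array([130.78578519, 508.46620876, 248.75785038]), 'tcp_rot': array([3.14148709e+00, 5.16993908e-06, 2.88976525e+00]), 'contact_force': array([ 0.3803073 , -0.8832428 ,  0.16347968]), 'moment': array([-0.00721278, -0.00144651, -0.0030581 ]), 'grip_width': 92.00357372833443}
```

View pics/side0.png

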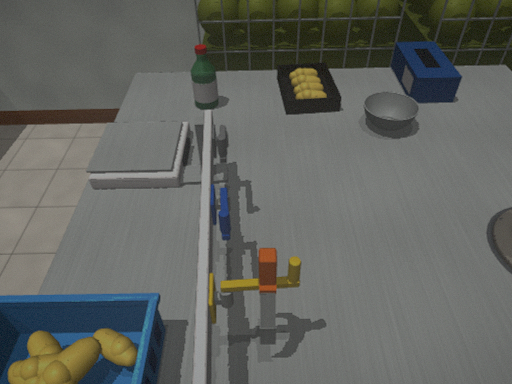

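View pics/top0.png

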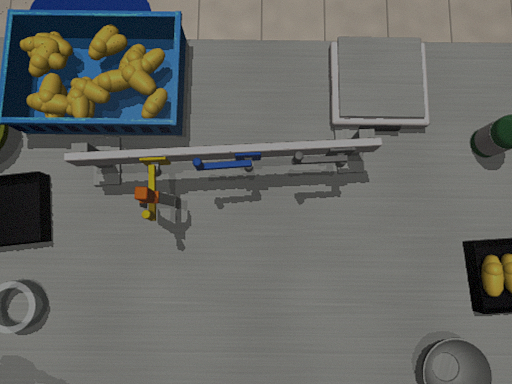

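The side view shows the yellow hook out with the tongs on it near (268,270), and the blue peg near (224,215) with the bar folded. The top view shows the yellow peg near (148,214), the blue peg near (197,162) and the grey hook at about (320,158). I'll zoom in on the top view to get precise positions.

```bash
python3 - <<'E'
import cv2
a=cv2.imread('pics/top0.png')[135:225,60:390]
b=cv2.imread('pics/side0.png')[170:370,180:340]
cv2.imwrite('pics/topz.png',cv2.resize(a,(792,216),interpolation=2))
import numpy as np
o=np.zeros((600,800,3),np.uint8)
o[:198,:726]=cv2.resize(a,None,fx=2.2,fy=2.2,interpolation=2)
c=cv2.imread('pics/top0.png')[140:230,120:270]; o[200:500,:500]=cv2.resize(c,(500,300),interpolation=2)
d=cv2.imread('pics/side0.png')[175:325,195:315]; o[200:575,500:800]=cv2.resize(d,(300,375),interpolation=2)
cv2.imwrite('pics/z1.png',o)
E
```

```text
(no output)
```

View pics/z1.png

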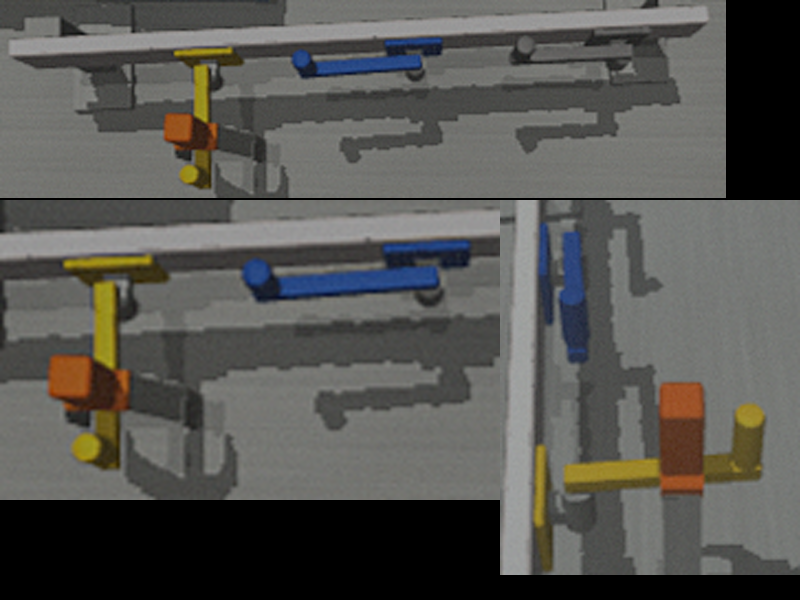

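```bash
python3 - <<'E'
from h import *
c=capture('top');s=capture('side')
print('ypeg',ray(c,146.4,214.1,205),'ystart',ray(c,151.5,164.9,165),'yend',ray(c,152.4,219.8,165))
print('bpeg',ray(c,197.4,161.9,205),'bstart',ray(c,250.5,163.1,165))
print('grip',ray(c,141.6,192.8,225))
print('rail',ray(c,65,160,160),ray(c,381,149,160))
f=lambda x,y:(195+(x-500)/2.5,175+(y-200)/2.5)
for n,x,y,z in(('ypeg',748,411,205),('grip',681,397,225),('bpeg',572,294,205),('ystart',567,471,165)): print('side',n,ray(s,*f(x,y),z))
E
```

```text
ypeg [509.4 164.1 205. ] ystart [603.8 170.4 165. ] yend [502.5 163.7 165. ]
bpeg [601.6  79.8 205. ] bstart [609.2 -12.6 165. ]
grip [543.3 168.4 225. ]
rail [612.4 333.1 160. ] [ 639.9 -257.1  160. ]
side ypeg [510.7 166.  205. ]
side grip [544.2 172.  225. ]
side bpeg [602.5  83.4 205. ]
side ystart [603.6 172.7 165. ]
```

Estimated geometry: the rail's yaw is about 0.047. The yellow pivot is near (600,169), and the blue pivot near (608,-10.5). The folded blue peg is at about (602,81). I'm moving above the blue peg with the jaws across the rail.

```bash
python3 -m handwheel '[[[30,-40,20],[0,0,-0.1]],[[39,-36,20],[0,0,-0.1]],[[40,-36,0],[0,0,-0.1]],[[40,-36,0],[0,0,-0.1]],[[40,-36,0],[0,0,-0.1]],[[40,-36,0],[0,0,-0.11]],[[40,-36,0],[0,0,-0.11]],[[40,-36,0],[0,0,-0.11]],[[40,-36,0],[0,0,-0.11]],[[40,-36,0],[0,0,-0.1]],[[42,-33,0],[0,0,-0.1]],[[40,-30,0],[0,0,-0.1]]]' 0.5; python3 -m handwheel '[[[0,0,0],[0,0,0]],[[0,0,0],[0,0,0]]]'
python3 - <<'E'
from h import *
c=cap('wrist','w1.png'); spots(c,'wrist',['blue_hook','blue_pivot','blue_seat'])
o=get_obs();print(o['tool_pos'],o['tcp_rot'],[pix(c,p) for p in ((602,81,205),(608,-10.5,165),(602,81,165))])
E
```

```text
time: 2.4
tool_pos: [603.1, 80.0, 288.7]
tcp_rot: [3.141, -0.0, 1.646]
contact_force: [0.4, 0.3, 0.4]
grip_width: 46.0
time: 2.65
tool_pos: [601.3, 81.7, 288.3]
tcp_rot: [-3.141, -0.0, 1.65]
contact_force: [-0.3, 0.3, -0.1]
grip_width: 45.9
wrist blue_hook 0.68 [604.3  57.1 165.5]
wrist blue_pivot 0.81 [607.6  37.1 163.5]
wrist blue_pivot 0.69 [583.9 173.4 168.3]
wrist blue_seat 0.79 [604.4  53.5 165.9]
[601.13264374  82.44502096 289.28443471] [ 3.14098301e+00 -4.64699401e-05  1.65150973e+00] [(np.float64(259.4015844940859), np.float64(206.49777691030567)), (np.float64(258.0074190711401), np.float64(278.11755414798364)), (np.float64(259.31228165744136), np.float64(191.4648063070588))]
```

View pics/w1.png

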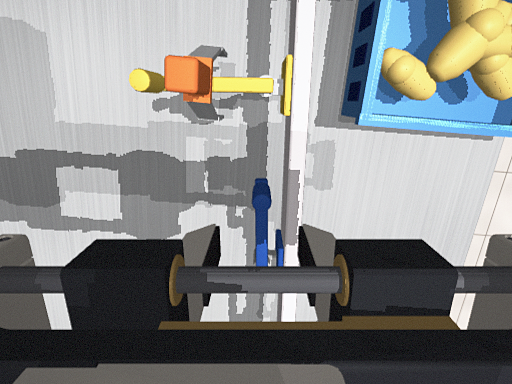

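The wrist view shows the blue peg top at about (261,198), centred between the jaws and close to the predicted (259,206). The yellow hook and tongs are at upper left. Next I'll work out the arc rows.

```bash
python3 -m handwheel '[[[0,0,-45],[0,0,0]],[[1,1,-40],[0,0,0]],[[0,0,-8],[0,0,0]],[[0,0,0],[0,0,0]]]' ; python3 -m handwheel '[[[0,0,0],[0,0,0]],[[0,0,0],[0,0,0]]]' 0.7
python3 - <<'E'
import numpy as np
a=np.linspace(1.631,3.251,13);p=91.5*np.c_[np.cos(a),np.sin(a)];print(np.diff(p,axis=0).round(1).tolist())
E
```

```text
time: 3.35
tool_pos: [603.0, 82.9, 196.6]
tcp_rot: [3.141, 0.0, 1.651]
contact_force: [-0.5, -0.1, 0.3]
grip_width: 46.2
time: 3.6
tool_pos: [603.4, 82.5, 197.3]
tcp_rot: [3.139, 0.0, 1.65]
contact_force: [-0.2, -0.0, -0.2]
grip_width: 30.8
[[-12.2, -1.6], [-11.9, -3.2], [-11.4, -4.8], [-10.6, -6.3], [-9.7, -7.6], [-8.6, -8.9], [-7.3, -10.0], [-5.9, -10.8], [-4.4, -11.5], [-2.8, -12.0], [-1.1, -12.3], [0.5, -12.3]]
```

```bash
python3 -m handwheel '[[[-12,-2,0],[0,0,0.135]],[[-12,-3,0],[0,0,0.135]],[[-11,-5,0],[0,0,0.135]],[[-11,-6,0],[0,0,0.135]],[[-10,-8,0],[0,0,0.135]],[[-9,-9,0],[0,0,0.135]]]' 
python3 -m handwheel '[[[-7,-10,0],[0,0,0.135]],[[-6,-11,0],[0,0,0.135]],[[-4,-12,0],[0,0,0.135]],[[-3,-12,0],[0,0,0.135]],[[-1,-12,0],[0,0,0.135]],[[0,-12,0],[0,0,0.135]],[[0,0,0],[0,0,0]],[[0,0,0],[0,0,0]]]' 
python3 - <<'E'
from h import *
c=cap('top','t2.png')
a=c['img'][135:235,110:310,::-1];cv2.imwrite('pics/t2.png',cv2.resize(a,(800,400),interpolation=2))
spots(c,'top',['blue_hook','blue_seat','tongs_grip'])
E
```

```text
time: 4.35
tool_pos: [538.4, 49.3, 196.9]
tcp_rot: [3.139, 0.003, 2.464]
contact_force: [2.1, -1.1, 0.1]
grip_width: 27.4
time: 5.35
tool_pos: [517.6, -18.5, 196.8]
tcp_rot: [3.14, 0.003, -3.014]
contact_force: [1.2, 5.4, 0.2]
grip_width: 27.9
top tongs_grip 0.73 [543.2 160.3 172.1]
```

View pics/t2.png

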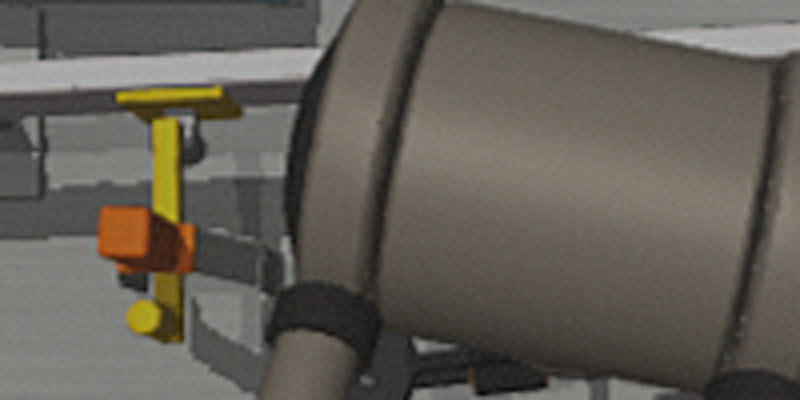

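The arm hides the blue hook in this view. The 5.4 N reaction at the predicted end position says it is against its stop. I'll release, rise, go over the tongs and look at both.

```bash
python3 -m handwheel '[[[0,4,0],[0,0,0]],[[0,0,40],[0,0,0]],[[0,0,50],[0,0,0]],[[0,40,10],[0,0,-0.08]],[[13,50,0],[0,0,0]],[[13,50,0],[0,0,0]],[[0,46,0],[0,0,0]],[[0,0,0],[0,0,0]],[[0,0,0],[0,0,0]]]' 0.3
python3 - <<'E'
from h import *
c=cap('wrist','w2.png');spots(c,'wrist',['tongs_grip','blue_hook','blue_seat','blue_pivot'])
o=get_obs();print(o['tool_pos'],o['tcp_rot'],[np.round(pix(c,p),1).tolist() for p in ((543.5,168,225),(510,165,205),(518.3,-14.7,205),(608.2,-10.5,165))])
s=cap('side','s2.png');spots(s,'side',['blue_hook','blue_seat','tongs_grip'])
cv2.imwrite('pics/w2s.png',np.hstack([cv2.resize(c['img'],(400,300)),cv2.resize(s['img'],(400,300))])[:,:,::-1])
cv2.imwrite('pics/w2s.png',np.vstack([cv2.resize(c['img'],(640,480))[:,:,::-1][:300],cv2.resize(s['img'][100:330,100:420],(640,300))[:,:,::-1][:,:]]))
E
```

```text
time: 6.68
tool_pos: [542.7, 170.1, 295.9]
tcp_rot: [-3.141, 0.0, -3.093]
contact_force: [0.4, -0.1, 0.6]
grip_width: 64.6
wrist tongs_grip 0.69 [541.9 174.  185.5]
wrist tongs_grip 0.45 [539.5  -8.3 163.3]
wrist blue_hook 0.93 [535.3  -2.8 165.8]
wrist blue_seat 0.67 [537.7  -5.4 166.2]
wrist blue_pivot 0.66 [549.1  -5.  164.9]
[542.93607719 169.38534695 295.94797661] [-3.14157824e+00  2.53134088e-04 -3.09508631e+00] [[255.4, 211.5], [253.8, 161.9], [23.2, 161.4], [74.7, 242.0]]
side blue_hook 0.71 [588.7  -3.1 163.1]
side blue_seat 0.79 [587.1  -5.7 166.5]
side tongs_grip 0.74 [547.9 191.5 163.2]
```

View pics/w2s.png

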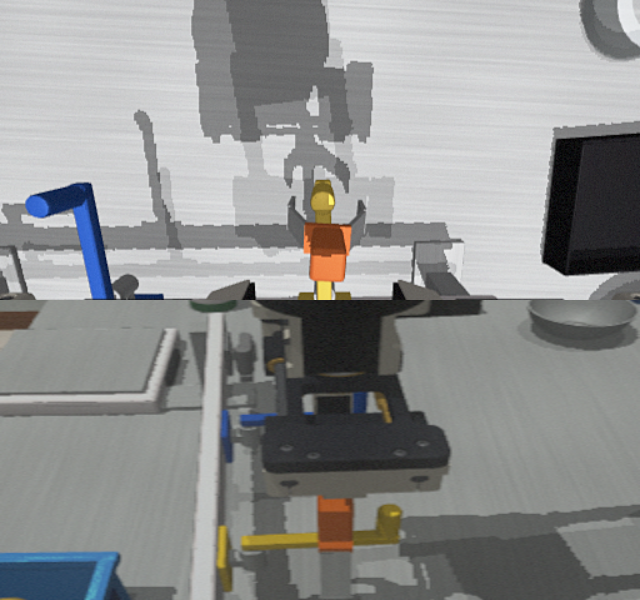

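The wrist view, scaled 1.25, shows the blue hook out with its peg top at native (32,164). The grip top is at (262,212) and the yellow peg top at (258,158).

```bash
python3 - <<'E'
from h import *
c=capture('wrist')
print(ray(c,32,164,205),ray(c,262,212,225),ray(c,258,158,205))
print('blue bar near bottom of crop',ray(c,101/1.25,298/1.25,165),'bar at peg',ray(c,86/1.25,200/1.25,165))
E
```

```text
[519.9  -8.  205. ] [543.8 172.9 225. ] [506.9 168.2 205. ]
blue bar near bottom of crop [603.8  -3.8 165. ] bar at peg [524.6  -4.5 165. ]
```

```bash
python3 -m handwheel '[[[1,2,-40],[0,0,0]],[[0,0,-40],[0,0,0]],[[0,0,-6],[0,0,0]],[[0,0,0],[0,0,0]]]' 0.3
python3 -m handwheel '[[[0,0,0],[0,0,0]],[[0,0,0],[0,0,0]],[[0,0,0],[0,0,0]],[[0,0,0],[0,0,0]],[[0,0,0],[0,0,0]]]' 1
python3 -m handwheel '[[[0,0,10],[0,0,0]],[[0,0,30],[0,0,0]],[[0,0,40],[0,0,0]],[[0,0,38],[0,0,0]],[[0,0,0],[0,0,0]],[[0,0,0],[0,0,0]]]'
```

```text
time: 7.68
tool_pos: [544.3, 172.5, 210.6]
tcp_rot: [3.141, 0.001, -3.093]
contact_force: [0.4, -0.6, 0.1]
grip_width: 64.1
time: 8.3
tool_pos: [543.8, 172.5, 209.9]
tcp_rot: [3.142, 0.0, -3.093]
contact_force: [-0.6, -0.3, 0.9]
grip_width: 22.3
time: 9.05
tool_pos: [543.4, 172.4, 327.0]
tcp_rot: [-3.142, -0.001, -3.093]
contact_force: [0.5, -0.7, -1.2]
grip_width: 22.1
```

```bash
python3 -m handwheel '[[[8,-20,0],[0,0,0]],[[7,-40,0],[0,0,0]],[[0,-45,0],[0,0,0]],[[0,-45,0],[0,0,0]],[[0,-31,0],[0,0,0]],[[0,0,0],[0,0,0]],[[0,0,0],[0,0,0]],[[0,0,0],[0,0,0]]]'
python3 - <<'E'
from h import *
c=cap('wrist');s=cap('side')
cv2.imwrite('pics/v3.png',np.vstack([cv2.resize(c['img'][100:300,50:450],(600,300)),cv2.resize(s['img'][50:250,130:330],(300,300)).repeat(1,0) if 0 else cv2.resize(s['img'][70:220,130:430],(600,300))])[:,:,::-1])
o=get_obs()['tool_pos'];print(o)
for n,k in(('w',c),('s',s)): print(n,[np.round(pix(k,p),1).tolist() for p in ((519.5,-12,205),(608,-8,165),(560,-10,165),(o[0],o[1],181))])
E
```

```text
time: 10.05
tool_pos: [558.7, -7.8, 327.5]
tcp_rot: [3.141, -0.0, -3.092]
contact_force: [0.9, -0.1, -0.0]
grip_width: 22.4
[558.79466332  -7.69150302 327.64065462]
w [[255.5, 147.4], [255.8, 222.6], [256.0, 180.2], [258.3, 183.3]]
s [[279.8, 167.4], [225.1, 188.9], [254.5, 187.5], [255.0, 181.1]]
```

View pics/v3.png

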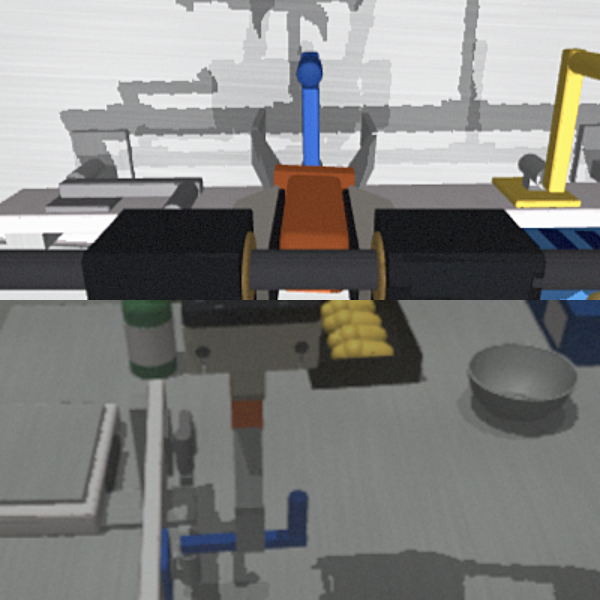

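In the wrist crop, the legs' centre line (x about 314) lines up with the bar (x about 311). The side crop shows the legs over the middle of the blue bar. Lowering.

```bash
python3 -m handwheel '[[[0,-1.5,-30],[0,0,0]],[[0,0,-35],[0,0,0]],[[0,0,-30],[0,0,0]],[[0,0,-12],[0,0,0]],[[0,0,-5],[0,0,0]],[[0,0,-4],[0,0,0]],[[0,0,0],[0,0,0]],[[0,0,0],[0,0,0]]]'
python3 - <<'E'
from h import *
s=cap('side');c=cap('wrist')
cv2.imwrite('pics/v4.png',np.vstack([cv2.resize(c['img'][100:300,50:450],(600,300)),cv2.resize(s['img'][70:220,130:430],(600,300))])[:,:,::-1])
E
```

```text
time: 11.15
tool_pos: [559.1, -10.1, 212.4]
tcp_rot: [-3.141, 0.001, -3.093]
contact_force: [-0.2, 0.2, -0.8]
grip_width: 22.1
```

View pics/v4.png

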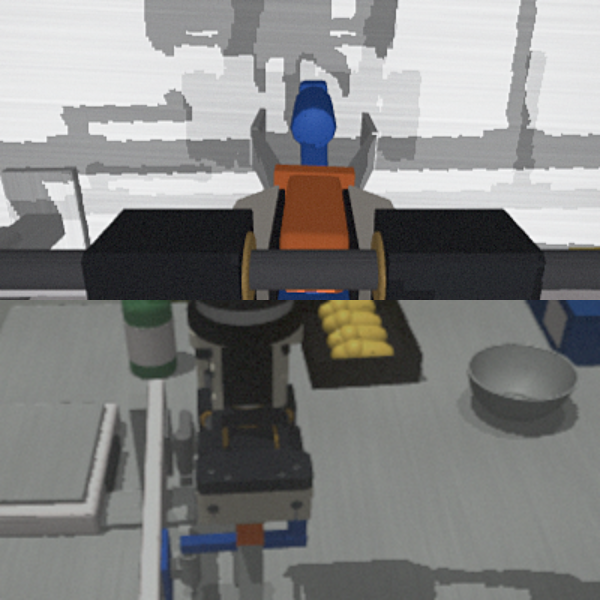

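The bar passes between the legs, centred at x about 314, and the head is over the bar between hinge and peg. I'll seat the tongs, release and rise.

```bash
python3 -m handwheel '[[[0,0,-1.5],[0,0,0]],[[0,0,-1],[0,0,0]],[[0,0,0],[0,0,0]]]'
python3 -m handwheel '[[[0,0,0],[0,0,0]],[[0,0,0],[0,0,0]],[[0,0,0],[0,0,0]],[[0,0,0],[0,0,0]]]' 0.3
python3 -m handwheel '[[[0,0,10],[0,0,0]],[[0,0,40],[0,0,0]],[[0,0,40],[0,0,0]],[[-10,35,0],[0,0,0]],[[-20,50,0],[0,0,0]],[[-20,50,0],[0,0,0]],[[0,42,0],[0,0,0]],[[0,0,0],[0,0,0]],[[0,0,0],[0,0,0]]]' 0.3
python3 - <<'E'
from h import *
s=cap('side');c=cap('wrist');spots(s,'side',['tongs_grip','blue_seat'])
o=get_obs()['tool_pos'];print(o)
print([np.round(pix(c,p),1).tolist() for p in ((508.5,166.5,205),(559,-10,225))],pix(s,(559,-10,225)))
cv2.imwrite('pics/v5.png',np.vstack([cv2.resize(c['img'][100:300,0:400],(600,300)),cv2.resize(s['img'][130:280,130:430],(600,300))])[:,:,::-1])
E
```

```text
time: 11.62
tool_pos: [558.9, -10.1, 209.8]
tcp_rot: [-3.142, 0.001, -3.093]
contact_force: [-1.5, -0.7, 5.3]
grip_width: 22.3
time: 12.12
tool_pos: [558.8, -10.1, 209.1]
tcp_rot: [3.141, -0.0, -3.093]
contact_force: [-0.1, 0.1, 0.1]
grip_width: 57.8
time: 13.25
tool_pos: [508.9, 166.7, 299.6]
tcp_rot: [-3.141, 0.0, -3.093]
contact_force: [0.4, -0.2, 0.1]
grip_width: 63.9
side tongs_grip 0.79 [559.5   8.7 162.4]
side blue_seat 0.88 [585.5  -7.1 166.1]
side blue_seat 0.67 [542.2 173.  160. ]
[509.04884836 165.92451898 299.33165018]
[[258.6, 199.7], [35.7, 257.5]] (np.float64(254.34065782146203), np.float64(158.7098029635997))
```

View pics/v5.png

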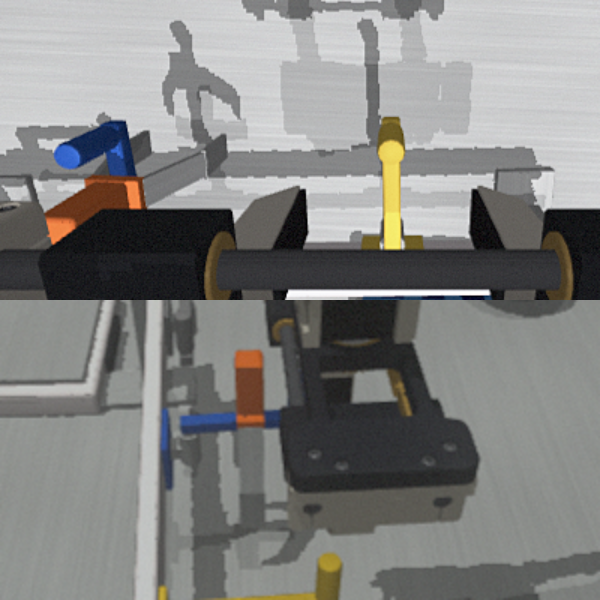

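The tongs hang free on the blue bar (head at side crop (250,385)). The yellow peg top at native (261,201) is centred between the jaws, so I'll go down, cage it and fold.

```bash
python3 -m handwheel '[[[0,1,-50],[0,0,0]],[[0,0,-45],[0,0,0]],[[0,0,-8],[0,0,0]],[[0,0,0],[0,0,0]],[[0,0,0],[0,0,0]]]' 0.5
python3 -m handwheel '[[[0,0,0],[0,0,0]],[[0,0,0],[0,0,0]]]' 0.7
python3 - <<'E'
import numpy as np
a=np.linspace(3.18,1.557,13);p=91*np.c_[np.cos(a),np.sin(a)];print(np.diff(p,axis=0).round(1).tolist())
E
```

```text
time: 14.08
tool_pos: [510.0, 168.0, 198.2]
tcp_rot: [3.141, 0.004, -3.094]
contact_force: [-0.4, 0.1, -0.8]
grip_width: 45.6
time: 14.32
tool_pos: [509.1, 168.1, 197.0]
tcp_rot: [3.141, 0.001, -3.093]
contact_force: [0.6, 0.5, -0.3]
grip_width: 30.8
[[0.4, 12.3], [2.0, 12.1], [3.6, 11.8], [5.2, 11.2], [6.6, 10.4], [8.0, 9.4], [9.2, 8.2], [10.2, 6.9], [11.0, 5.5], [11.7, 3.9], [12.1, 2.3], [12.3, 0.7]]
```

```bash
python3 -m handwheel '[[[0,12,0],[0,0,-0.135]],[[2,12,0],[0,0,-0.135]],[[4,12,0],[0,0,-0.135]],[[5,11,0],[0,0,-0.135]],[[7,10,0],[0,0,-0.135]],[[8,9,0],[0,0,-0.135]],[[9,8,0],[0,0,-0.135]],[[10,7,0],[0,0,-0.135]]]'
python3 -m handwheel '[[[11,6,0],[0,0,-0.135]],[[12,4,0],[0,0,-0.135]],[[12,2,0],[0,0,-0.135]],[[12,1,0],[0,0,-0.135]],[[0,0,0],[0,0,0]],[[0,0,0],[0,0,0]],[[0,0,0],[0,0,0]]]'
```

```text
time: 15.32
tool_pos: [553.3, 249.3, 196.3]
tcp_rot: [-3.14, -0.001, 2.106]
contact_force: [-1.7, -0.6, 0.8]
grip_width: 27.5
time: 16.2
tool_pos: [600.3, 262.3, 196.2]
tcp_rot: [-3.141, -0.0, 1.571]
contact_force: [-3.4, 1.9, -1.0]
grip_width: 27.3
```

The reaction builds at the end stop. Next I'll unload, rise, retreat out of view and check.

```bash
python3 -m handwheel '[[[-4,0,0],[0,0,0]],[[0,0,40],[0,0,0]],[[0,0,50],[0,0,0]],[[-40,20,20],[0,0,0]],[[-50,30,0],[0,0,0]],[[-50,30,0],[0,0,0]],[[-50,30,0],[0,0,0]],[[-50,30,0],[0,0,0]],[[-40,30,0],[0,0,0]],[[0,0,0],[0,0,0]],[[0,0,0],[0,0,0]]]'
python3 - <<'E'
from h import *
s=cap('side');c=cap('top')
spots(c,'top',['tongs_grip','blue_seat','yellow_hook','grey_hook'])
cv2.imwrite('pics/v6.png',np.vstack([cv2.resize(c['img'][130:230,60:390],(792,240)),cv2.resize(s['img'][100:330,100:420],(501,360))[:,:].copy() if 0 else np.pad(cv2.resize(s['img'][100:330,100:420],(501,360)),((0,0),(0,291),(0,0)))])[:,:,::-1])
E
```

```text
time: 17.58
tool_pos: [317.4, 431.7, 306.5]
tcp_rot: [3.14, -0.0, 1.57]
contact_force: [0.7, -1.1, -0.3]
grip_width: 27.2
top tongs_grip 0.9 [552.4 -11.6 173.3]
top blue_seat 0.65 [545.3 -11.7 162.6]
top yellow_hook 0.6 [594.7 227.2 165.2]
top yellow_hook 0.5 [545.5 -10.3 162.5]
top grey_hook 0.81 [ 615.4 -135.9  163.3]
```

View pics/v6.png

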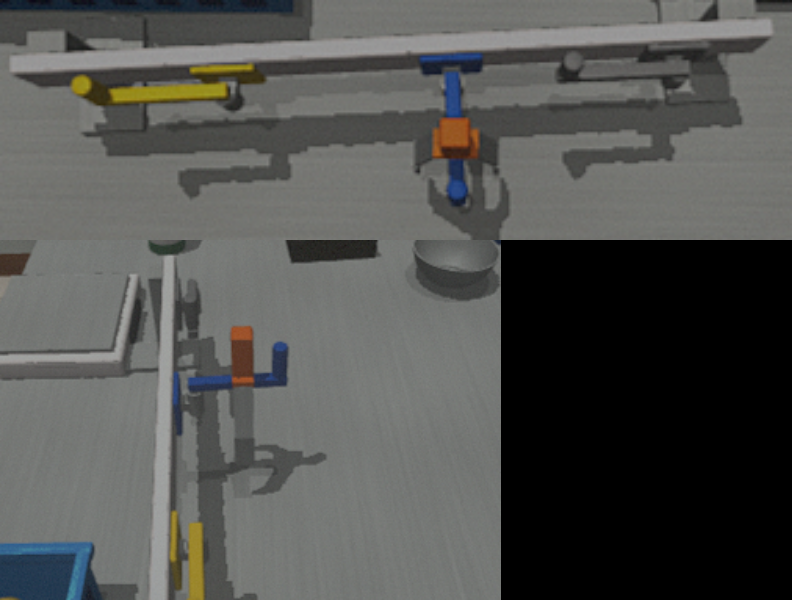

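Blue is out square to the rail with the tongs astride it (head at top crop (456,135)). Yellow is parallel to the rail, its peg at (84,87), and grey is still folded with its peg at (572,65).

```bash
python3 -c "
from plant import bot;print(bot.close_job())"
```

```text
the job is handed in; nothing more can be done
None
```

I swung the blue hook out to its stop, moved the tongs from the yellow hook onto the blue bar, folded the yellow hook and handed the job in at about 18 s. `close_job` gave no verdict.

**Final pictures (top and side):**
- **Tongs:** They hang upright astride the blue bar, between hinge and peg. I released them within a few mm of my seat estimate.
- **Hooks:** Blue stands square to the rail. Yellow and grey lie parallel to it.
- **Arm:** It was clear of everything, with residual force readings of about 1 N, which is noise.

**Checks that were weaker or disagreed:**
- **Hook angles:** I judged them from the pictures and from the end-stop reactions, about 5 N on blue and 4 N on yellow. I did not measure them directly.
- **Blue hook:** The arm hid it right after the swing, so I only confirmed it by picture one move later.
- **Position estimates:** Cameras differed by up to about 6 mm in y. The networks also mislabelled hooks a few times, so I went by the pictures.

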